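# Shift the pump-line selector into its third slot

### The arm

A 7-joint arm with a two-finger parallel gripper is mounted at the origin on the work surface. World frame = base frame: x ahead of the robot, y to its left, z up, the work surface at z = 0. Lengths are in m, angles in rad, forces in N, time in s.
With the tool pointing down it reaches from about 0.35 to 0.775 m from the base axis. Payload 3.1 kg.
Tool frame: the origin (TCP) lies midway between the tips of the shut fingers; the grasp point (between the pads) lies 19 mm behind it; x points along the fingers, y is the direction in which the jaws open and shut, and the axes are right-handed (so a half turn about x gives the same grasp; the last joint's range is limited). The gripper opens to 85 mm and grips with 20 to 120 N. Pads are 22 mm wide; open, the fingers measure 114 mm over their backs; the gripper's body (76 mm by 85 mm) begins 54 mm behind the grasp point. The pads swing forward as they close: fully open they stand 13 mm farther back than shut.
Start: joints at [1.236, 0.311, 0.014, 1.512, -0.004, 1.319, -0.027], TCP at [0.159, -0.527, 0.231] pointing down, gripper open.
Joint ranges: [-2.7, 2.7], [-0.3, 1.91], [-1.27, 1.3], [0.12, 2.57], [-1.44, 4.58], [0.2, 2.03], [-3.05, 3.05]. Speed limits (rad/s): [2.79, 2.79, 3.14, 3.14, 3.14, 3.14, 3.14].

### API

Orientations are given as a 3x3 rotation matrix whose columns are the frame's x, y, z axes.
In Python, from bench import status, eyes, job gives the robot as it stands.
- The arm moves only by the tool servo_tool, never from a script. Its argument "steps" is a list of rows, each a list of 3 entries, a list of its own where there are three numbers: the opening, from 0 (shut) to 1 (fully open), then the shift along the tool's x, y, z in cm, then the turn, a rotation vector about the tool's x, y, z in rad. In form: [[jaw, [x, y, z], [rx, ry, rz]], ...]. A call has 1 to 12 rows; each row shifts and turns the pose as measured when the row begins, along the tool's axes as they then stand; what a row does not reach is not made up. A row lasts 1/12 s, in which the tool goes at most 41.7 mm and 7.16 degrees, less where a joint would pass 70% of its speed; a pose out of reach is approached as far as the arm can. A call with a gripper value outside its range is refused whole. The fingers move at their own pace and stop on an object; the grip force is fixed at half the most. Time passes only in rows, so rows that do not move let the fingers close. It gives the time, the measured TCP pose, the force and the opening at its end, in the units of the state.
- status.sense(): the state, without advancing time (a new reading comes with each control period).
- eyes.snapshot(name): name is "scene" or "top" or "wrist"; returns the picture (480x640x3 uint8, blue, green, red); there is no depth.
- eyes.camera_params(name): a dict with "vfov" (degrees; the focal length in pixels is half the picture's height over the tangent of half this angle, whatever the lens; pixels are square), "cx", "cy" (the principal point, pixels), "R" (3x3) and "t" (3): a world point X has camera coordinates R X + t. Camera axes: x right, y down, z forward; pixel columns grow to the right and rows downward; lengths in m; the calibration is good to about 2 mm. A picture is of the moment at which its call begins: read the wrist's pose just before it. camera_params takes no time and is no camera call; for the wrist camera it gives the pose at the moment of the call.
- job.close_job(): hands the job in, once; it reports no verdict.
The state is a dict: "t": time; "qpos": joint angles; "qd": joint speeds; "joint_torque": joint torques, N m; "tcp_pos": TCP position; "tool_rot": TCP orientation; "contact_force": force on the tool from outside, world axes, zero at the start; "moment": the same for the moment, N m; "finger_gap": finger opening in m.
Only numpy, scipy, OpenCV 4.12 (cv2) and the standard library are available. Lean on these libraries where they do the work, as an engineer would, in place of code of your own. Each camera call takes 0.05 s, during which the arm holds its last target.

### The job

The valve selector's lever sits in slot two of its H-shaped gate. Push it with the fingertips, without gripping or forcing it: out of slot two to the cross channel, across to the right, then forward until it is fully home in slot three (the green one with three dots), never letting it run into slot one or slot four. Leave the lever there, and do not disturb the bottle, flange, ring and wrench standing around it.

Things in the scene. Friction and masses are not known exactly. Their poses are not given: they have to be found in the camera images.
- selector: Grey valve housing fixed to the deck, 150 (x) x 130 (y) x 104 mm high, aluminium gate plate on top. Origin: centre of its underside; its +x (forward) points away from the robot, +y left, z up; turned up to 29 degrees about z. Two steel pipe stubs stick out at the far side (to 130 mm from the origin, 66 mm high).
- gate_centre (a point): Centre of the H-shaped slot, level with the plate's top (104 mm above the deck). A left and a right track run fore and aft (20 mm wide, centre lines 23 mm either side, reaching 40 mm forward and back), joined at mid-length by a cross channel 22 mm wide. Rigid tongues of plate between the tracks block the lever elsewhere.
- slot_three (a point): Where the rod crosses the plate when fully home in slot three: forward right, in the plate's green corner, three white dots; 28 mm forward and 23 mm right of gate_centre, at the plate's top. Slot one is forward left, two rear left, four rear right, marked with one, two and four dark dots.
- knob: Orange ball, 36 mm diameter, on top of the lever, a straight 12 mm steel rod; origin: the ball's centre, z along the rod upwards. The pivot is 35 mm above the selector's origin, the ball's centre 150 mm from the pivot. It cannot come off. It takes about 2 to 5 N at the ball to move the lever, which stays where it is left. Gripping it or pushing it with over 35 N is forcing it.
- across (a joint): Sideways lean of the lever in rad: -0.35 in the left track (ball 51 mm to the left), +0.35 in the right track (ball 51 mm to the right), hard stops there. In the selector's frame the ball's centre is at (150 sin(shift), -150 sin(across) cos(shift), 35 + 150 cos(across) cos(shift)) mm.
- shift (a joint): Fore-and-aft lean of the lever in rad: 0 in the cross channel (free to cross within about 0.06 of it), +0.42 at the hard stop fully forward (ball 61 mm forward of the middle), -0.42 fully back. It starts in slot two, between -0.42 and -0.30.
- wipe_bottle: White bottle with a blue cap, 56 mm diameter, 125 mm high, loose, to the left of the selector; origin: centre of its underside. To be left alone.
- blank_flange: Steel blank flange, 55 mm diameter, 11 mm thick, loose, lying to the right of the selector; origin: centre of its underside. To be left alone.
- centring_ring: Brass ring, 52 mm outside and 38 mm inside diameter, 12 mm high, loose, lying to the right of the selector; origin: centre of its underside. To be left alone.
- wrench: Steel open-ended wrench 150 mm long lying flat, loose, to the left of the selector beyond the bottle; origin under its middle. To be left alone.

How it is judged:
By the outcome, as a careful person would: the job done as asked, in the order asked, and still so for the second after the job is handed in, with the robot touching nothing.
It also fails if it takes over 58 s, if anything falls off the work surface, if the arm or the gripper's body presses on something with over 40 N, if the wrist force passes 120 N, or if a joint passes its speed limit or range.

## Working session

There is one attempt and no reset: what is moved stays moved. The work goes in short steps, Python scripts to look and compute and a tool call to move; the robot and the scene stay as the last step left them, time stands still between calls to the robot, and variables do not carry over. Pictures are saved under pics/ and viewed, and the job is handed in when it is done.

Besides the shell and the picture viewer there is one more tool, called after ">>>" by a JSON object that holds its "method" and its "body". servo_tool: Moves the arm, as the interface text tells. Its arguments: {"type":"object","properties":{"steps":{"type":"array"}},"required":["steps"]}

```bash
mkdir -p pics; ls
python3 - <<'E'
from bench import status, eyes, job
import cv2
s=status.sense()
for k in s: print(k,s[k])
for n in ["scene","top","wrist"]:
    cv2.imwrite(f"pics/{n}0.png",eyes.snapshot(n)); print(n,eyes.camera_params(n))
E
```

```text
pics
t 0.0
qpos [ 1.23629812  0.31174218  0.01398691  1.5130534  -0.00439357  1.31918544
 -0.02722301]
qd [-5.46251141e-04 -1.12230015e-03  1.32447316e-05 -8.19740507e-04
  1.21303887e-03 -1.81193269e-03 -4.84714061e-04]
joint_torque [-2.69043485e-04 -3.79917490e+01  1.45757832e-01 -2.30588365e+01
  1.21422196e-02  1.38764494e-02  5.55111797e-06]
tcp_pos [ 0.15855088 -0.52589579  0.23021347]
tool_rot [[-7.77122190e-04  2.88689226e-01 -9.57422543e-01]
 [ 2.22596414e-03 -9.57419961e-01 -2.88690255e-01]
 [-9.99997221e-01 -2.35553585e-03  1.01420433e-04]]
contact_force [-0.06798918  0.91646171  0.58390533]
moment [ 0.02630627 -0.01802058 -0.03351475]
finger_gap 0.085217283528516
scene {'vfov': 51.47838371298261, 'cx': 316.0214413353422, 'cy': 236.14263163113696, 'R': array([[-0.52646022,  0.85017076,  0.00702271],
       [ 0.65455337,  0.4105698 , -0.63481677],
       [-0.54258597, -0.32960903, -0.7726308 ]]), 't': array([ 0.28312674, -0.31264548,  1.28223998])}
top {'vfov': 48.208012927972355, 'cx': 302.5944235981721, 'cy': 240.4927848158563, 'R': array([[ 0.05810642, -0.99829871, -0.00482931],
       [-0.97707463, -0.05587727, -0.20543342],
       [ 0.20481407,  0.01665559, -0.97865918]]), 't': array([0.02453958, 0.61884999, 0.98782334])}
wrist {'vfov': 58.52088114101065, 'cx': 320.5244243020443, 'cy': 237.18433923403168, 'R': array([[ 2.87773906e-01, -9.57697994e-01, -8.55484831e-04],
       [-9.23545047e-01, -2.77747660e-01,  2.64425384e-01],
       [-2.53477269e-01, -7.53046468e-02, -9.64405767e-01]]), 't': array([-0.549296  , -0.03280453,  0.37764522])}
```

View pics/scene0.png

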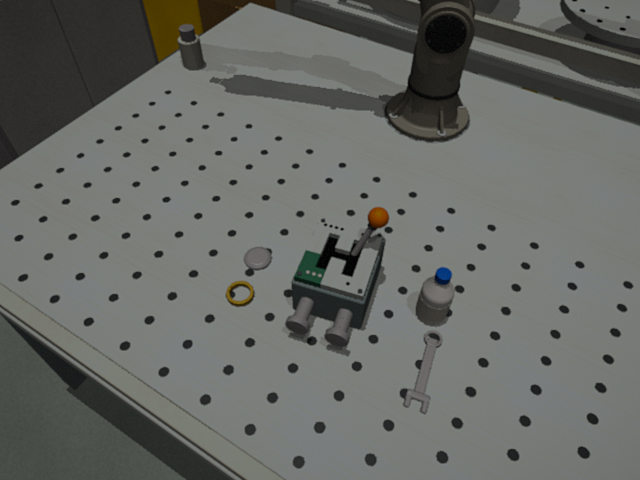

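View pics/top0.png

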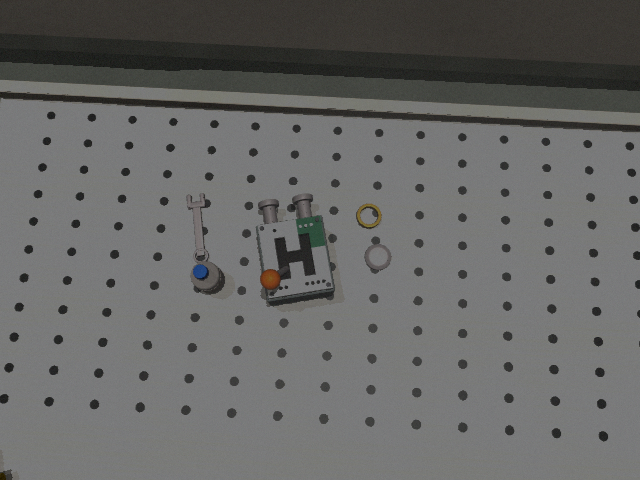

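The scene view shows the selector at about (340,275) with the knob at (378,217). In the top view the selector is at (295,260) and the knob at (271,279). I'll enlarge both.

Run:
```python
import cv2
a=cv2.imread("pics/top0.png")[180:320,180:400]; cv2.imwrite("pics/topc.png",cv2.resize(a[:, 60:170],None,fx=5,fy=4.2857,interpolation=cv2.INTER_CUBIC) if 0 else cv2.resize(a[0:130,60:170],None,fx=4.6,fy=4.6,interpolation=cv2.INTER_CUBIC))
a=cv2.imread("pics/scene0.png")[195:355,275:400]; cv2.imwrite("pics/scenec.png",cv2.resize(a,None,fx=3.7,fy=3.7,interpolation=cv2.INTER_CUBIC))
```

```text
(no output)
```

View pics/topc.png

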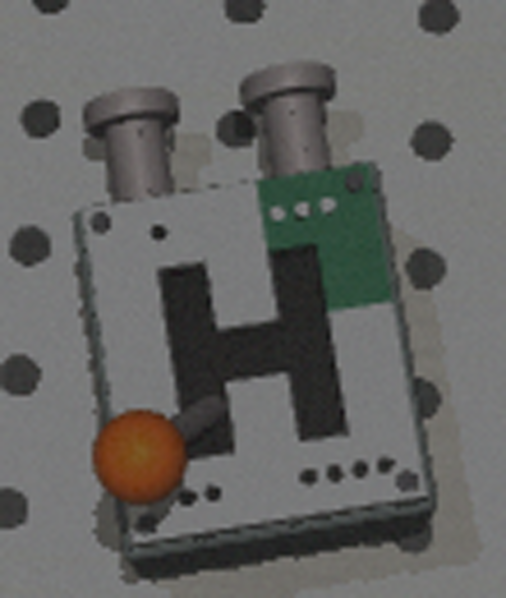

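View pics/scenec.png

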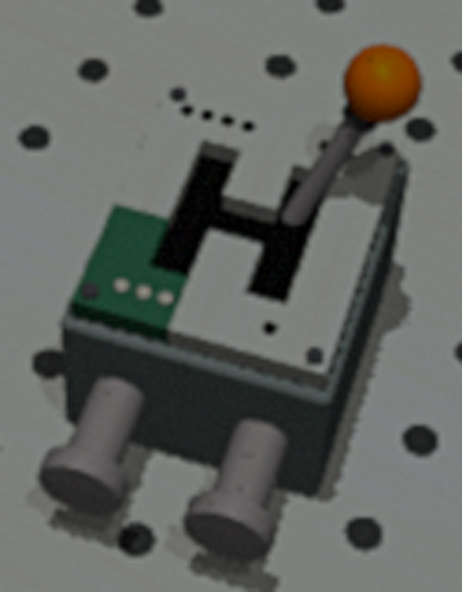

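```bash
cat > h.py <<'E'
import numpy as np
from scipy.optimize import least_squares
from bench import status, eyes, job
def proj(n,X,c=None):
    c=c or eyes.camera_params(n); f=240/np.tan(np.radians(c['vfov']/2))
    p=np.atleast_2d(X)@c['R'].T+c['t']; return np.c_[c['cx']+f*p[:,0]/p[:,2],c['cy']+f*p[:,1]/p[:,2]]
def Rz(a): return np.array([[np.cos(a),-np.sin(a),0],[np.sin(a),np.cos(a),0],[0,0,1]])
def ball(sh,ac): return np.array([.15*np.sin(sh),-.15*np.sin(ac)*np.cos(sh),.035+.15*np.cos(ac)*np.cos(sh)])
E
python3 - <<'E'
from h import *
mp=lambda l:np.c_[np.array(l)*1e-3,np.full(len(l),.104)]
T=mp([(40,33),(40,13),(40,-13),(40,-33),(-40,-13),(-40,-33),(-40,13)])
tp=np.array([(160,268),(206,262),(270,250),(317,245),(302,439),(347,432),(232,452)])/4.6+[240,180]
S=mp([(40,-33),(40,-13),(-40,-33),(-40,-13),(40,13),(40,33)])
sp=np.array([(152,265),(187,271),(203,145),(240,152),(248,290),(287,300)])/3.7+[275,195]
bt=np.array([139,456])/4.6+[240,180]; bs=np.array([382,83])/3.7+[275,195]
def res(p,which):
    R=Rz(p[2]);o=np.array([p[0],p[1],0]); r=[]
    if 't' in which: r+=[proj("top",T@R.T+o)-tp, proj("top",R@ball(p[3],-.35)+o)-bt]
    if 's' in which: r+=[proj("scene",S@R.T+o)-sp, proj("scene",R@ball(p[3],-.35)+o)-bs]
    return np.vstack(r).ravel()
for w in ['t','s','ts']:
    s=least_squares(res,[.6,0,.1,-.35],args=(w,)); print(w,s.x.round(4),np.abs(s.fun).max(), s.fun.reshape(-1,2).round(1).tolist())
p=s.x
R=Rz(p[2]);o=np.array([p[0],p[1],0])
for sh,ac in [(p[3],-.35),(0,-.35),(0,.35),(.42,.35)]: print(sh,ac,(R@ball(sh,ac)+o).round(4))
E
```

```text
t [ 0.5774  0.0721  0.2122 -0.307 ] 0.7844604294697888 [[-0.4, -0.1], [0.1, -0.4], [-0.2, 0.1], [0.0, -0.4], [-0.6, 0.5], [0.2, 0.4], [0.8, -0.2], [-0.0, 0.0]]
s [ 0.5784  0.0747  0.2342 -0.298 ] 1.8457600638413112 [[-0.7, -0.0], [1.1, 1.4], [-0.4, -1.8], [0.3, -1.0], [-0.7, 0.3], [0.3, 0.7], [0.1, 0.0]]
ts [ 0.5777  0.0734  0.2249 -0.3037] 2.4673713395746404 [[-1.2, -0.1], [-0.8, -0.5], [-1.1, -0.1], [-0.9, -0.8], [-1.0, 0.2], [-0.2, -0.1], [0.4, -0.3], [-0.4, -0.2], [-1.3, -0.8], [0.4, 0.7], [-0.6, -2.5], [0.0, -1.5], [-1.4, -0.3], [-0.5, 0.2], [-0.2, -0.6]]
-0.3037437127861262 -0.35 [0.5231 0.1112 0.1695]
0 -0.35 [0.5663 0.1235 0.1759]
0 0.35 [0.5892 0.0233 0.1759]
0.42 0.35 [0.6478 0.0412 0.1637]
```

>>> {"method": "servo_tool", "body": {"steps": [[0, [0, -1.5, -3], [0.007, 0, 0]], [0, [0, -1.5, -3], [0.007, 0, 0]], [0, [0, -1.5, -3], [0.007, 0, 0]], [0, [0, -1.5, -3], [0.007, 0, 0]], [0, [0, -1.5, -3], [0.007, 0, 0]], [0, [0, -1.5, -3], [0.007, 0, 0]], [0, [0, -2, -2.5], [0.007, 0, 0]], [0, [0, -2, -2.5], [0.007, 0, 0]], [0, [0, -2.5, -2], [0.007, 0, 0]], [0, [0, -2.5, -2], [0.007, 0, 0]], [0, [0, -2.5, -2], [0.007, 0, 0]], [0, [0, -2.5, -2], [0.007, 0, 0]]]}}

```text
t: 1.15
tcp_pos: [0.4056, -0.2205, 0.2238]
tool_rot: [[-0.011, 0.18, -0.984], [0.002, -0.984, -0.18], [-1.0, -0.004, 0.01]]
contact_force: [1.0, -0.5, -0.5]
finger_gap: -0.0003
```

```bash
cat >> h.py <<'E'
O=np.array([.5777,.0735,0]); YAW=.218
def delta(selpt):
    s=status.sense(); R=np.array(s['tool_rot']); X=Rz(YAW)@np.array(selpt)+O
    d=R.T@(X-s['tcp_pos'])*100
    Rt=np.c_[[0,0,-1],Rz(YAW)@[0,-1,0],Rz(YAW)@[-1,0,0]]
    from scipy.spatial.transform import Rotation as Ro
    print("t",s['t'],"tcp sel mm",(Rz(YAW).T@(s['tcp_pos']-O)*1000).round(1),"d cm",d.round(2),"rv",Ro.from_matrix(R.T@Rt).as_rotvec().round(3),"F sel",(Rz(YAW).T@s['contact_force']).round(1))
E
python3 - <<'E'
from h import *
print(ball(-.304,-.35))
delta([-.087,.05,.22])
E
```

```text
[-0.04490088  0.04907623  0.16944492]
t 1.15 tcp sel mm [-231.6 -249.8  223.8] d cm [  0.37 -30.49 -13.36] rv [-0.037  0.01   0.004] F sel [ 0.8 -0.7 -0.5]
```

>>> {"method": "servo_tool", "body": {"steps": [[0, [0, -2.6, -1.1], [-0.003, 0.001, 0]], [0, [0, -2.6, -1.1], [-0.003, 0.001, 0]], [0, [0, -2.6, -1.1], [-0.003, 0.001, 0]], [0, [0, -2.6, -1.1], [-0.003, 0.001, 0]], [0, [0, -2.6, -1.1], [-0.003, 0.001, 0]], [0, [0, -2.6, -1.1], [-0.003, 0.001, 0]], [0, [0, -2.6, -1.1], [-0.003, 0.001, 0]], [0, [0, -2.6, -1.1], [-0.003, 0.001, 0]], [0, [0, -2.6, -1.1], [-0.003, 0.001, 0]], [0, [0, -2.6, -1.1], [-0.003, 0.001, 0]], [0, [0, -2, -1], [-0.003, 0.001, 0]], [0, [0, 0, 0], [0, 0, 0]]]}}

```text
t: 2.15
tcp_pos: [0.4677, 0.1022, 0.2224]
tool_rot: [[-0.002, 0.227, -0.974], [0.01, -0.974, -0.227], [-1.0, -0.01, -0.001]]
contact_force: [-0.4, 1.3, 0.2]
finger_gap: -0.0002
```

Run:
```python
from h import *
import cv2
delta([-.095,.05,.16])
for n in ["scene","top","wrist"]: cv2.imwrite(f"pics/{n}1.png",eyes.snapshot(n))
a=cv2.imread("pics/scene1.png")[115:355,220:460]; cv2.imwrite("pics/scene1c.png",cv2.resize(a,None,fx=2.5,fy=2.5,interpolation=cv2.INTER_CUBIC))
```

```text
t 2.15 tcp sel mm [-101.2   51.9  222.4] d cm [ 6.24  0.25 -0.61] rv [ 0.011 -0.     0.01 ] F sel [-0.1  1.4  0.2]
```

View pics/scene1c.png

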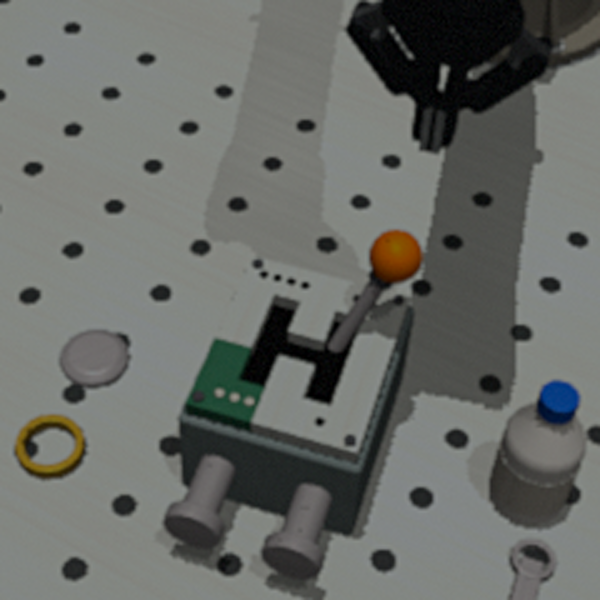

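View pics/wrist1.png

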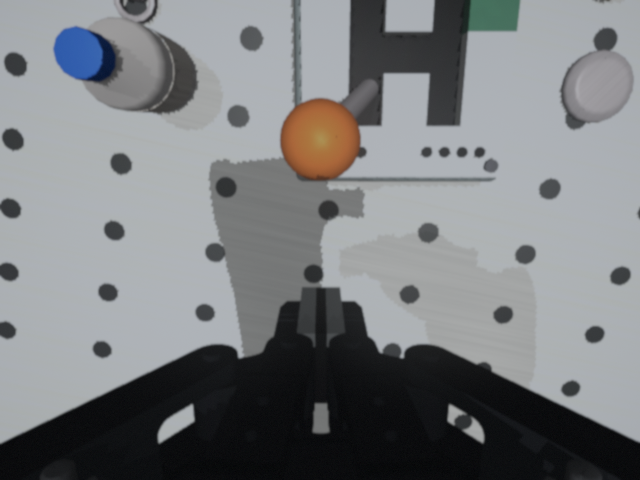

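View pics/top1.png

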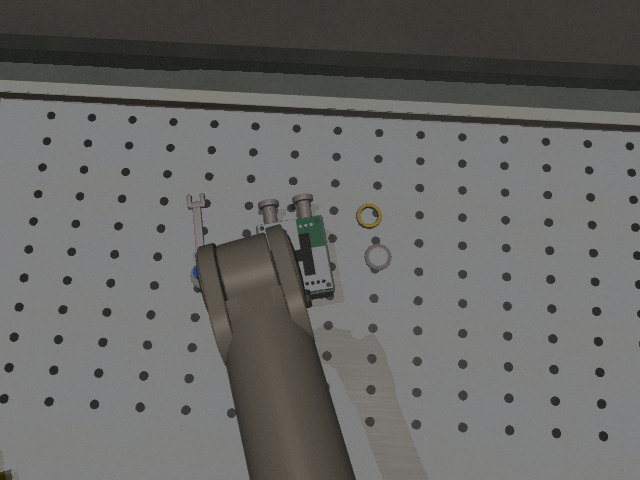

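Run:
```python
from h import *
c=eyes.camera_params("wrist"); s=status.sense()
C=-c['R'].T@c['t']; print("cam in tool mm",np.array(s['tool_rot']).T@(C-s['tcp_pos'])*1000)
P=np.array([(-40,33),(-40,-13),(-40,-33),(-11,13),(-11,-13),(11,13),(11,-13)])*1e-3
P=np.c_[P,np.full(len(P),.104)]
q=np.array([(349,125),(427,125),(462,125),(382,73),(428,73),(385,31),(433,31)])
def res(p):
    R=Rz(p[2]);o=np.array([p[0],p[1],0])
    return np.vstack([proj("wrist",P@R.T+o,c)-q,proj("wrist",R@ball(p[3],-.35)+o,c)-[320,139]]).ravel()
r=least_squares(res,[.577,.073,.21,-.3]); print(r.x.round(4),r.fun.reshape(-1,2).round(1).tolist())
```

```text
cam in tool mm [-1.41967350e+02 -7.90967513e-02 -6.77034935e+01]
[ 0.5799  0.0708  0.2279 -0.3004] [[-0.9, 1.0], [-0.4, 0.3], [-1.2, 0.0], [1.8, 0.0], [1.5, -0.4], [-0.0, -0.2], [-1.1, -0.7], [0.2, -0.0]]
```

>>> {"method": "servo_tool", "body": {"steps": [[0, [2, 0.15, 0], [0.006, 0, 0.005]], [0, [2, 0.1, 0], [0.005, 0, 0.005]], [0, [1.5, 0, 0], [0, 0, 0]], [0, [1, 0, 0], [0, 0, 0]], [0, [0.2, 0, -0.5], [0, 0, 0]], [0, [0, 0, -0.5], [0, 0, 0]], [0, [0, 0, -0.4], [0, 0, 0]], [0, [0, 0, 0], [0, 0, 0]]]}}

```text
t: 2.97
tcp_pos: [0.4849, 0.079, 0.1532]
tool_rot: [[0.001, 0.183, -0.983], [-0.016, -0.983, -0.183], [-1.0, 0.016, 0.002]]
contact_force: [-0.4, 0.9, -0.1]
finger_gap: 0.0001
```

```bash
sed -i 's/^O=.*/O=np.array([.5785,.0725,0]); YAW=.22/' h.py
python3 - <<'E'
from h import *
import cv2
delta([-.029,.05,.156])
cv2.imwrite("pics/wrist2.png",eyes.snapshot("wrist"))
E
```

```text
t 2.9667 tcp sel mm [-89.9  26.8 153.2] d cm [-0.33 -2.53 -6.  ] rv [-0.036  0.002 -0.016] F sel [-0.2  1.  -0.1]
```

View pics/wrist2.png

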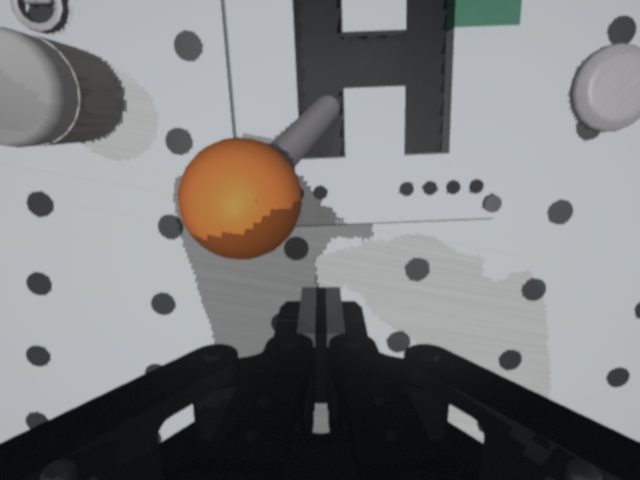

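Run:
```python
from h import *
delta([-.095,.05,.156]); print(status.sense()['qd'].round(3))
```

```text
t 3.0167 tcp sel mm [-90.1  26.7 153.3] d cm [-0.3  -2.3   0.58] rv [-0.036  0.002 -0.016] F sel [-0.1 -0.4  0.3]
[-0.005 -0.009 -0.009  0.012 -0.006  0.001 -0.   ]
```

>>> {"method": "servo_tool", "body": {"steps": [[0, [0, 0, 0], [0, 0, 0]], [0, [0, 0, 0], [0, 0, 0]]]}}

```text
t: 3.18
tcp_pos: [0.4858, 0.0789, 0.1545]
tool_rot: [[0.003, 0.182, -0.983], [-0.016, -0.983, -0.182], [-1.0, 0.016, -0.0]]
contact_force: [0.4, 0.1, -0.0]
finger_gap: -0.0002
```

Run:
```python
from h import *
delta([-.095,.05,.156]); print(status.sense()['qd'].round(3))
```

```text
t 3.1833 tcp sel mm [-89.1  26.5 154.5] d cm [-0.19 -2.32  0.68] rv [-0.037 -0.    -0.016] F sel [ 0.4 -0.  -0. ]
[ 0.001 -0.004 -0.004 -0.007 -0.006  0.004  0.001]
```

>>> {"method": "servo_tool", "body": {"steps": [[0, [0, -0.5, 0.2], [-0.012, 0, -0.005]], [0, [0, -0.5, 0.2], [-0.012, 0, -0.005]], [0, [0, -0.5, 0.1], [-0.012, 0, -0.005]], [0, [0, -0.5, 0], [0, 0, 0]], [0, [0, -0.3, 0], [0, 0, 0]], [0, [0, 0, 0], [0, 0, 0]], [0, [0, 0, 0], [0, 0, 0]], [0, [0, 0, 0], [0, 0, 0]]]}}

```text
t: 3.85
tcp_pos: [0.4748, 0.1049, 0.1558]
tool_rot: [[0.002, 0.225, -0.974], [0.001, -0.974, -0.225], [-1.0, -0.001, -0.002]]
contact_force: [0.7, -0.2, -0.1]
finger_gap: -0.0002
```

Run:
```python
from h import *
delta([-.074,.05,.156]); print(status.sense()['qd'].round(3))
```

```text
t 3.85 tcp sel mm [-94.2  54.2 155.8] d cm [-0.02  0.44 -2.01] rv [ 0.007 -0.002  0.001] F sel [ 0.7 -0.3 -0.1]
[-0.003  0.001  0.     0.002  0.003  0.    -0.001]
```

>>> {"method": "servo_tool", "body": {"steps": [[0, [0, 0.3, -0.3], [0.005, 0, 0]], [0, [0, 0, -0.4], [0, 0, 0]], [0, [0, 0, -0.4], [0, 0, 0]], [0, [0, 0, -0.4], [0, 0, 0]], [0, [0, 0, -0.3], [0, 0, 0]], [0, [0, 0, -0.3], [0, 0, 0]], [0, [0, 0, -0.3], [0, 0, 0]], [0, [0, 0, -0.3], [0, 0, 0]]]}}

```text
t: 4.52
tcp_pos: [0.5019, 0.1067, 0.1551]
tool_rot: [[-0.005, 0.218, -0.976], [-0.001, -0.976, -0.218], [-1.0, -0.0, 0.005]]
contact_force: [-3.5, -0.1, 2.4]
finger_gap: 0.0001
```

Run:
```python
from h import *
import cv2
delta([-.030,.05,.156])
cv2.imwrite("pics/wrist3.png",eyes.snapshot("wrist"))
```

```text
t 4.5167 tcp sel mm [-67.3  50.1 155.1] d cm [-0.11  0.01 -3.73] rv [-0.     0.005  0.   ] F sel [-3.4  0.7  2.4]
```

View pics/wrist3.png

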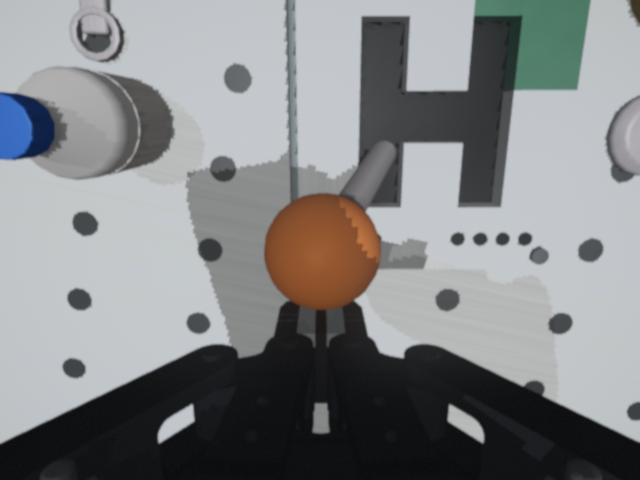

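```bash
cat >> h.py <<'E'
import cv2
def lever(name,g=(-.2,-.3)):
    c=eyes.camera_params("wrist"); im=eyes.snapshot("wrist"); cv2.imwrite(f"pics/{name}.png",im)
    h=cv2.cvtColor(im,cv2.COLOR_BGR2HSV); m=cv2.inRange(h,(5,150,40),(20,255,255))
    cs=max(cv2.findContours(m,0,2)[0],key=cv2.contourArea); (u,v),r=cv2.minEnclosingCircle(cs)
    f=lambda p: proj("wrist",Rz(YAW)@ball(*p)+O,c)[0]-[u,v]
    s=least_squares(f,g); print("px",round(u,1),round(v,1),round(r,1),"shift,across",s.x.round(3),"ball",(ball(*s.x)*1000).round(1),"resid",np.abs(s.fun).max().round(2))
E
python3 - <<'E'
from h import *
lever("w4")
E
```

```text
px 322.5 252.2 57.9 shift,across [-0.256 -0.348] ball [-38.   49.5 171.4] resid 0.0
```

>>> {"method": "servo_tool", "body": {"steps": [[0, [0, 0, -0.35], [0, 0, 0]], [0, [0, 0, -0.35], [0, 0, 0]], [0, [0, 0, -0.35], [0, 0, 0]], [0, [0, 0, -0.35], [0, 0, 0]], [0, [0, 0, -0.35], [0, 0, 0]], [0, [0, 0, -0.3], [0, 0, 0]], [0, [0, 0, -0.3], [0, 0, 0]], [0, [0, 0, -0.2], [0, 0, 0]]]}}

```text
t: 5.28
tcp_pos: [0.529, 0.1137, 0.1552]
tool_rot: [[-0.005, 0.219, -0.976], [0.0, -0.976, -0.219], [-1.0, -0.001, 0.004]]
contact_force: [-1.1, -0.5, 2.1]
finger_gap: -0.0001
```

Run:
```python
from h import *
delta([-.030,.05,.156]); lever("w5")
```

```text
t 5.2833 tcp sel mm [-39.3  51.  155.2] d cm [-0.08  0.1  -0.93] rv [0.001 0.004 0.001] F sel [-1.2 -0.3  2.1]
px 320.0 256.6 59.8 shift,across [-0.072 -0.349] ball [-10.8  51.1 175.6] resid 0.0
```

Need about 10 mm more to centre the lever on the channel.

>>> {"method": "servo_tool", "body": {"steps": [[0, [0, 0, -0.25], [0, 0, 0]], [0, [0, 0, -0.25], [0, 0, 0]], [0, [0, 0, -0.25], [0, 0, 0]], [0, [0, 0, -0.25], [0, 0, 0]], [0, [0, 0, 0], [0, 0, 0]]]}}

```text
t: 5.75
tcp_pos: [0.5407, 0.1163, 0.1551]
tool_rot: [[-0.003, 0.219, -0.976], [0.001, -0.976, -0.219], [-1.0, -0.001, 0.003]]
contact_force: [-2.4, 0.1, 1.7]
finger_gap: 0.0002
```

Run:
```python
from h import *
delta([-.030,.05,.156]); lever("w6")
```

```text
t 5.75 tcp sel mm [-27.4  51.  155.1] d cm [-0.09  0.1   0.26] rv [0.    0.003 0.001] F sel [-2.3  0.6  1.7]
px 319.5 257.0 60.3 shift,across [ 0.007 -0.349] ball [  1.1  51.3 176. ] resid 0.0
```

View pics/w6.png

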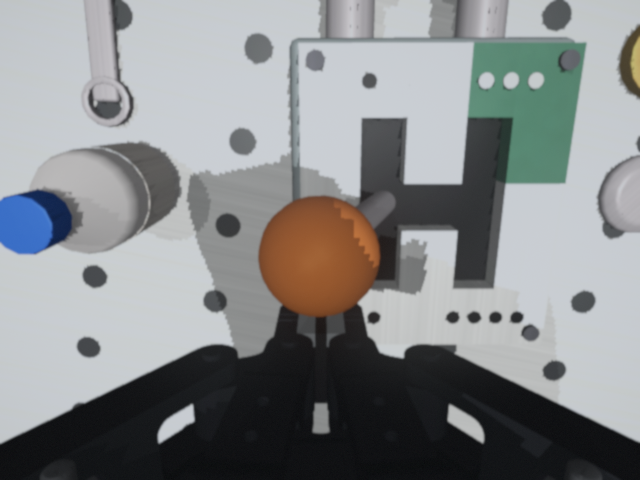

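>>> {"method": "servo_tool", "body": {"steps": [[0, [0, 0, 0.4], [0, 0, 0]], [0, [0, 0, 0.8], [0, 0, 0]], [0, [-0.4, 0, 0.8], [0, 0, 0]], [0, [-0.4, -0.6, 0.4], [0, 0, 0]], [0, [0, -0.8, 0], [0, 0, 0]], [0, [0, -0.9, 0], [0, 0, 0]], [0, [0, -0.9, 0], [0, 0, 0]], [0, [0, -0.8, 0], [0, 0, 0]], [0, [0, -0.4, 0], [0, 0, 0]], [0, [0, 0, 0], [0, 0, 0]], [0, [0, 0, 0], [0, 0, 0]]]}}

```text
t: 6.72
tcp_pos: [0.506, 0.1595, 0.1647]
tool_rot: [[0.004, 0.221, -0.975], [0.002, -0.975, -0.221], [-1.0, -0.001, -0.005]]
contact_force: [-0.5, -0.2, -0.1]
finger_gap: 0.0
```

Run:
```python
from h import *
delta([0,.098,.165]); lever("w7")
```

```text
t 6.7167 tcp sel mm [-51.7 100.8 164.7] d cm [-0.    0.29 -5.17] rv [ 0.003 -0.005  0.001] F sel [-0.6 -0.  -0.1]
px 487.1 167.1 62.3 shift,across [ 0.015 -0.343] ball [  2.2  50.5 176.2] resid 0.0
```

>>> {"method": "servo_tool", "body": {"steps": [[0, [0, 0, -0.8], [0, 0, 0]], [0, [0, 0, -0.8], [0, 0, 0]], [0, [0, 0, -0.8], [0, 0, 0]], [0, [0, 0, -0.8], [0, 0, 0]], [0, [0, 0, -0.8], [0, 0, 0]], [0, [0, 0, -0.6], [0, 0, 0]], [0, [0, 0, -0.3], [0, 0, 0]], [0, [0, 0, 0], [0, 0, 0]], [0, [0, 0, 0], [0, 0, 0]]]}}

```text
t: 7.52
tcp_pos: [0.5621, 0.168, 0.1633]
tool_rot: [[0.004, 0.214, -0.977], [0.001, -0.977, -0.214], [-1.0, -0.0, -0.005]]
contact_force: [-0.1, -0.5, -0.4]
finger_gap: -0.0002
```

Run:
```python
from h import *
delta([.001,.08,.165]); lever("w8")
```

```text
t 7.5167 tcp sel mm [  4.8  96.8 163.3] d cm [-0.17  1.68  0.37] rv [-0.004 -0.005  0.   ] F sel [-0.2 -0.5 -0.4]
px 457.9 340.4 55.4 shift,across [ 0.007 -0.346] ball [  1.   50.9 176.1] resid 0.0
```

View pics/w8.png

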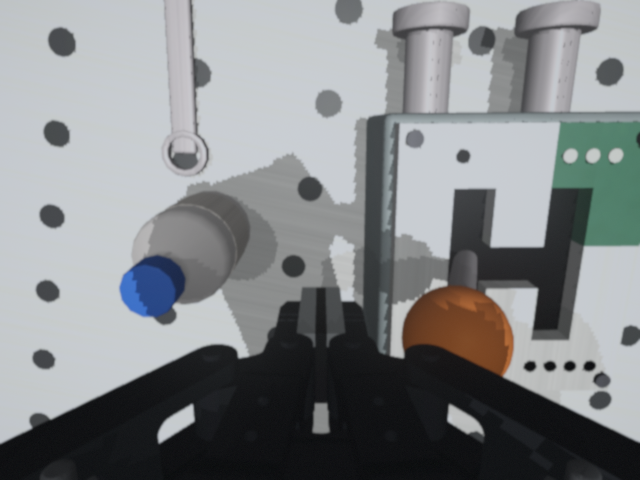

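>>> {"method": "servo_tool", "body": {"steps": [[0, [-0.3, 0.2, 0.2], [0, 0.003, 0]], [0, [-0.2, 0.3, 0.15], [0, 0.003, 0]], [0, [0, 0.3, 0], [0, 0, 0]], [0, [0, 0.3, 0], [0, 0, 0]], [0, [0, 0, 0], [0, 0, 0]], [0, [0, 0, 0], [0, 0, 0]]]}}

```text
t: 8.07
tcp_pos: [0.5594, 0.1545, 0.1695]
tool_rot: [[0.011, 0.214, -0.977], [0.001, -0.977, -0.214], [-1.0, 0.001, -0.011]]
contact_force: [0.6, -0.3, -0.6]
finger_gap: -0.0001
```

Run:
```python
from h import *
delta([.001,.08,.168]); lever("w9")
a=eyes.snapshot("scene")[115:355,220:460]; cv2.imwrite("pics/s9.png",cv2.resize(a,None,fx=2.5,fy=2.5,interpolation=cv2.INTER_CUBIC))
```

```text
t 8.0667 tcp sel mm [ -0.8  84.2 169.5] d cm [ 0.16  0.42 -0.18] rv [-0.004 -0.011 -0.001] F sel [ 0.6 -0.4 -0.6]
px 415.4 316.8 52.2 shift,across [ 0.006 -0.35 ] ball [  0.9  51.4 175.9] resid 0.0
```

View pics/s9.png

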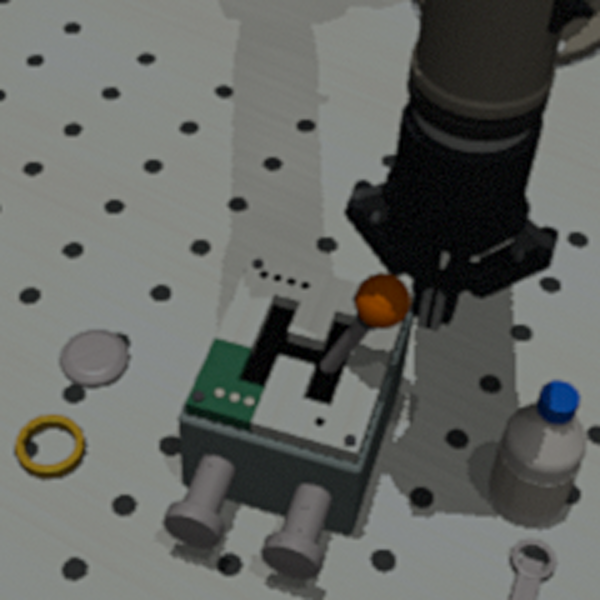

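Run:
```python
from h import *
print(status.sense()['qpos'].round(3))
```

```text
[ 0.057  0.453 -0.507  1.519  0.232  1.218 -1.839]
```

>>> {"method": "servo_tool", "body": {"steps": [[0, [0, -0.5, 0], [0.05, 0, 0]], [0, [0, -0.5, 0], [0.05, 0, 0]], [0, [0, -0.3, 0], [0.05, 0, 0]], [0, [0, 0, 0], [0, 0, 0]]]}}

```text
t: 8.5
tcp_pos: [0.5571, 0.1679, 0.1692]
tool_rot: [[0.01, 0.059, -0.998], [0.002, -0.998, -0.059], [-1.0, -0.001, -0.01]]
contact_force: [0.0, -0.4, -0.6]
finger_gap: 0.0003
```

Run:
```python
from h import *
print(status.sense()['qpos'].round(3)); delta([.001,.1,.168])
```

```text
[ 0.014  0.451 -0.477  1.516  0.218  1.217 -2.008]
t 8.5 tcp sel mm [-1.000e-01  9.770e+01  1.692e+02] d cm [ 0.12 -0.24 -0.07] rv [-0.161 -0.01   0.   ] F sel [-0.1 -0.4 -0.6]
```

>>> {"method": "servo_tool", "body": {"steps": [[0, [0, 0, 0], [-0.1, 0, 0]], [0, [0, 0, 0], [-0.1, 0, 0]], [0, [0, 0, 0], [-0.1, 0, 0]], [0, [0, 0, 0], [-0.1, 0, 0]], [0, [0, 0, 0], [-0.1, 0, 0]], [0, [0, 0, 0], [-0.1, 0, 0]], [0, [0, 0, 0], [-0.1, 0, 0]], [0, [0, 0, 0], [-0.1, 0, 0]], [0, [0, 0, 0], [-0.1, 0, 0]], [0, [0, 0, 0], [-0.1, 0, 0]], [0, [0, 0, 0], [-0.1, 0, 0]], [0, [0, 0, 0], [0, 0, 0]]]}}

```text
t: 9.5
tcp_pos: [0.5572, 0.1673, 0.1684]
tool_rot: [[0.01, 0.943, -0.332], [0.0, -0.332, -0.943], [-1.0, 0.009, -0.004]]
contact_force: [-0.2, 0.8, -0.8]
finger_gap: -0.0001
```

Run:
```python
from h import *
print(status.sense()['qpos'].round(3)); delta([.001,.1,.168])
```

```text
[ 0.173  0.507 -0.725  1.51   0.351  1.248 -0.937]
t 9.5 tcp sel mm [-1.000e-01  9.710e+01  1.684e+02] d cm [ 0.04 -0.06 -0.3 ] rv [ 1.012 -0.008 -0.006] F sel [-0.1  0.8 -0.8]
```

>>> {"method": "servo_tool", "body": {"steps": [[0, [0, 0, 0], [-0.1, 0, 0]], [0, [0, 0, 0], [-0.1, 0, 0]], [0, [0, 0, 0], [-0.1, 0, 0]], [0, [0, 0, 0], [-0.1, 0, 0]], [0, [0, 0, 0], [-0.1, 0, 0]], [0, [0, 0, 0], [0, 0, 0]], [0, [0, 0, 0], [0, 0, 0]]]}}

```text
t: 10.08
tcp_pos: [0.5576, 0.166, 0.168]
tool_rot: [[0.009, 0.986, 0.169], [-0.0, 0.169, -0.986], [-1.0, 0.009, 0.002]]
contact_force: [-0.4, -0.6, -0.6]
finger_gap: 0.0001
```

```bash
cat >> h.py <<'E'
def slever(name,g=(0,-.3),cam="scene"):
    im=eyes.snapshot(cam); cv2.imwrite(f"pics/{name}.png",im)
    h=cv2.cvtColor(im,cv2.COLOR_BGR2HSV); m=cv2.inRange(h,(5,150,40),(20,255,255))
    cs=[x for x in cv2.findContours(m,0,2)[0] if 200<cv2.boundingRect(x)[0]<500 and 150<cv2.boundingRect(x)[1]<400]
    cs=max(cs,key=cv2.contourArea); (u,v),r=cv2.minEnclosingCircle(cs)
    f=lambda p: proj(cam,Rz(YAW)@ball(*p)+O)[0]-[u,v]
    s=least_squares(f,g); print(cam,"px",round(u,1),round(v,1),round(r,1),"shift,across",s.x.round(3),"ball",(ball(*s.x)*1000).round(1),"resid",np.abs(s.fun).max().round(2))
    a=im[115:355,220:460]; cv2.imwrite(f"pics/{name}c.png",cv2.resize(a,None,fx=2.5,fy=2.5,interpolation=cv2.INTER_CUBIC))
E
python3 - <<'E'
from h import *
delta([.001,.08,.168]); slever("s10")
lever("w10")
E
```

```text
t 10.0833 tcp sel mm [1.00e-01 9.58e+01 1.68e+02] d cm [0.01 0.17 1.58] rv [ 1.521 -0.006 -0.009] F sel [-0.5 -0.5 -0.6]
scene px 372.3 234.8 11.0 shift,across [ 0.002 -0.353] ball [  0.3  51.8 175.8] resid 0.0
px 320.5 418.6 16.2 shift,across [-0.008 -0.379] ball [ -1.2  55.4 174.4] resid 0.0
```

View pics/s10c.png

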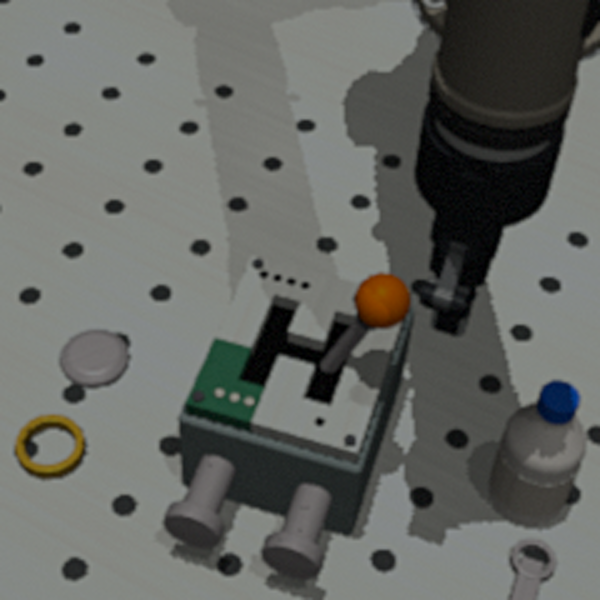

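View pics/w10.png

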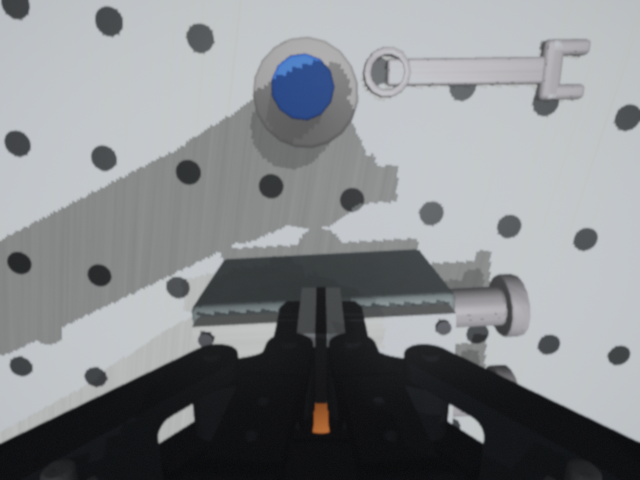

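>>> {"method": "servo_tool", "body": {"steps": [[0, [0, 0, 0.4], [-0.02, 0, 0]], [0, [0, 0, 0.4], [-0.02, 0, 0]], [0, [0, 0, 0.4], [0, 0, 0]], [0, [0, 0, 0.4], [0, 0, 0]], [0, [0, 0, 0.4], [0, 0, 0]], [0, [0, 0, 0.4], [0, 0, 0]], [0, [0, 0, 0.4], [0, 0, 0]], [0, [0, 0, 0.4], [0, 0, 0]]]}}

```text
t: 10.85
tcp_pos: [0.5638, 0.1406, 0.1715]
tool_rot: [[0.012, 0.977, 0.215], [0.011, 0.214, -0.977], [-1.0, 0.015, -0.008]]
contact_force: [-1.5, 3.8, 3.8]
finger_gap: -0.0001
```

Run:
```python
from h import *
delta([.001,-.021,.168]); slever("s11")
```

```text
t 10.85 tcp sel mm [  0.5  69.6 171.5] d cm [0.27 0.08 9.07] rv [ 1.567 -0.018 -0.005] F sel [-0.6  4.   3.8]
scene px 366.6 232.2 10.8 shift,across [ 0.006 -0.285] ball [  1.   42.2 179. ] resid 0.0
```

>>> {"method": "servo_tool", "body": {"steps": [[0, [0.1, 0, 0.4], [0, 0, 0]], [0, [0.1, 0, 0.4], [0, 0, 0]], [0, [0.1, 0, 0.4], [0, 0, 0]], [0, [0.05, 0, 0.4], [0, 0, 0]], [0, [0.05, 0, 0.4], [0, 0, 0]], [0, [0.05, 0, 0.4], [0, 0, 0]], [0, [0, 0, 0.4], [0, 0, 0]], [0, [0, 0, 0.4], [0, 0, 0]]]}}

```text
t: 11.57
tcp_pos: [0.5721, 0.1044, 0.1657]
tool_rot: [[0.013, 0.977, 0.213], [0.009, 0.213, -0.977], [-1.0, 0.015, -0.006]]
contact_force: [-0.2, 2.5, 1.2]
finger_gap: -0.0002
```

Run:
```python
from h import *
delta([.001,-.021,.168]); slever("s12")
```

```text
t 11.5667 tcp sel mm [  0.7  32.5 165.7] d cm [-0.26  0.06  5.35] rv [ 1.566 -0.016 -0.007] F sel [0.4 2.5 1.2]
scene px 345.3 223.9 11.0 shift,across [ 0.003 -0.04 ] ball [  0.5   6.  184.9] resid 0.0
```

>>> {"method": "servo_tool", "body": {"steps": [[0, [0, 0, 0.4], [0, 0, 0]], [0, [0, 0, 0.4], [0, 0, 0]], [0, [0, 0, 0.4], [0, 0, 0]], [0, [0, 0, 0.4], [0, 0, 0]], [0, [0, 0, 0.4], [0, 0, 0]], [0, [0, 0, 0.4], [0, 0, 0]], [0, [0, 0, 0.4], [0, 0, 0]], [0, [0, 0, 0.4], [0, 0, 0]], [0, [0, 0, 0.4], [0, 0, 0]], [0, [0, 0, 0.3], [0, 0, 0]]]}}

```text
t: 12.45
tcp_pos: [0.5813, 0.059, 0.1635]
tool_rot: [[0.012, 0.977, 0.211], [0.006, 0.211, -0.978], [-1.0, 0.013, -0.004]]
contact_force: [0.8, 1.7, -1.8]
finger_gap: -0.0
```

Run:
```python
from h import *
delta([.001,-.024,.165]); slever("s13")
```

```text
t 12.45 tcp sel mm [ -0.2 -13.8 163.5] d cm [-0.15  0.13  1.02] rv [ 1.563 -0.013 -0.007] F sel [ 1.2  1.4 -1.8]
scene px 317.5 219.5 10.7 shift,across [0.013 0.275] ball [  1.9 -40.7 179.4] resid 0.0
```

View pics/s13c.png

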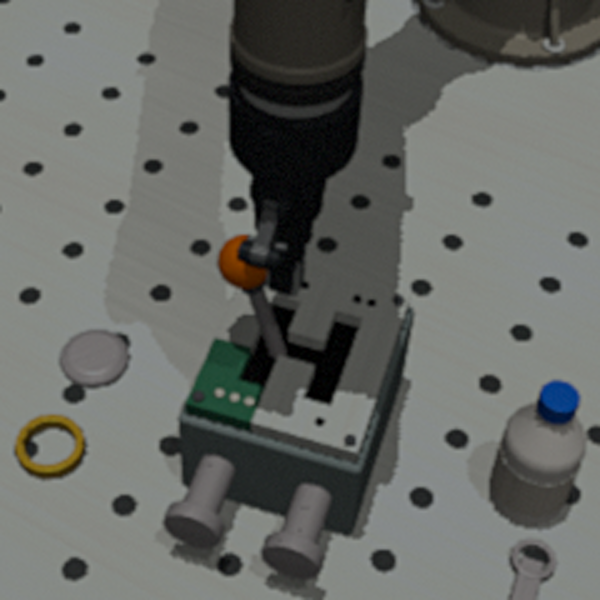

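>>> {"method": "servo_tool", "body": {"steps": [[0, [0, 0, 0.3], [0, 0, 0]], [0, [0, 0, 0.3], [0, 0, 0]], [0, [0, 0, 0.25], [0, 0, 0]]]}}

```text
t: 12.75
tcp_pos: [0.5825, 0.0498, 0.1624]
tool_rot: [[0.009, 0.978, 0.211], [0.006, 0.211, -0.978], [-1.0, 0.01, -0.004]]
contact_force: [1.2, 3.5, -1.2]
finger_gap: -0.0001
```

Run:
```python
from h import *
delta([.001,-.024,.165]); slever("s14")
```

```text
t 12.75 tcp sel mm [ -1.  -23.  162.4] d cm [-0.25  0.21  0.09] rv [ 1.563 -0.011 -0.005] F sel [ 1.9  3.1 -1.2]
scene px 311.5 219.5 10.7 shift,across [0.016 0.346] ball [  2.5 -50.9 176.1] resid 0.0
```

>>> {"method": "servo_tool", "body": {"steps": [[0, [0, 0, -0.5], [0, 0, 0]], [0, [0, 0, -1], [0, 0, 0]], [0, [0, 0, -1], [0, 0, 0]], [0, [0, -0.8, 0], [0, 0, 0]], [0, [0, -1.2, 0], [0, 0, 0]], [0, [0, -1.2, 0], [0, 0, 0]], [0, [0, -1.2, 0], [0, 0, 0]], [0, [0, -1, 0], [0, 0, 0]], [0, [0, -0.8, 0], [0, 0, 0]], [0, [0, 0, 0], [0, 0, 0]], [0, [0, 0, 0], [0, 0, 0]]]}}

```text
t: 13.72
tcp_pos: [0.5092, 0.0597, 0.1625]
tool_rot: [[0.008, 0.977, 0.213], [-0.007, 0.213, -0.977], [-1.0, 0.006, 0.009]]
contact_force: [-0.1, 0.5, -0.1]
finger_gap: 0.0002
```

>>> {"method": "servo_tool", "body": {"steps": [[0, [0, 0, 0], [0.1, 0, 0]], [0, [0, 0, 0], [0.1, 0, 0]], [0, [0, 0, 0], [0.1, 0, 0]], [0, [0, 0, 0], [0.1, 0, 0]], [0, [0, 0, 0], [0.1, 0, 0]], [0, [0, 0, 0], [0.1, 0, 0]], [0, [0, 0, 0], [0.1, 0, 0]], [0, [0, 0, 0], [0.1, 0, 0]], [0, [0, 0, 0], [0.1, 0, 0]], [0, [0, 0, 0], [0.1, 0, 0]], [0, [0, 0, 0], [0.1, 0, 0]], [0, [0, 0, 0], [0.1, 0, 0]]]}}

```text
t: 14.72
tcp_pos: [0.5158, 0.0614, 0.1639]
tool_rot: [[0.015, 0.504, -0.863], [-0.005, -0.864, -0.504], [-1.0, 0.012, -0.011]]
contact_force: [-0.3, 1.0, 0.1]
finger_gap: 0.0001
```

Run:
```python
from h import *
print(status.sense()['qpos'].round(3));delta([-.06,-.051,.157]); slever("s15",(0,.3))
```

```text
[ 0.33   0.351 -0.622  1.697  0.231  1.152 -1.398]
t 14.7167 tcp sel mm [-63.6   2.8 163.9] d cm [0.74 5.23 1.29] rv [ 0.308 -0.013 -0.01 ] F sel [-0.1  1.   0.1]
scene px 311.5 219.2 10.8 shift,across [0.012 0.348] ball [  1.8 -51.1 176. ] resid 0.0
```

>>> {"method": "servo_tool", "body": {"steps": [[0, [0, 0, 0], [0.1, 0, 0]], [0, [0, 0, 0], [0.1, 0, 0]], [0, [0.2, 0.3, 0], [0.05, 0, 0]], [0, [0.2, 0.7, 0], [0, 0, 0]], [0, [0.2, 0.9, 0], [0, 0, 0]], [0, [0.1, 0.9, 0], [0, 0, 0]], [0, [0, 0.8, 0], [0, 0, 0]], [0, [0, 0.5, 0], [0, 0, 0]], [0, [0, 0, 0], [0, 0, 0]], [0, [0, 0, 0], [0, 0, 0]]]}}

```text
t: 15.6
tcp_pos: [0.5313, 0.0175, 0.1569]
tool_rot: [[0.018, 0.276, -0.961], [-0.005, -0.961, -0.276], [-1.0, 0.01, -0.016]]
contact_force: [0.4, 0.3, 0.4]
finger_gap: -0.0001
```

Run:
```python
from h import *
delta([-.03,-.052,.157]); lever("w16",(0,.3))
```

```text
t 15.6 tcp sel mm [-58.  -43.4 156.9] d cm [ 0.04  1.02 -2.75] rv [ 0.059 -0.016 -0.009] F sel [0.5 0.2 0.4]
px 361.6 147.3 63.1 shift,across [0.016 0.349] ball [  2.4 -51.3 175.9] resid 0.0
```

View pics/w16.png

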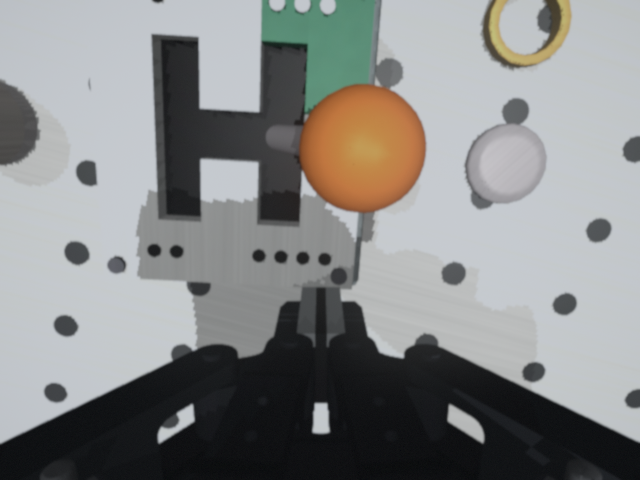

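>>> {"method": "servo_tool", "body": {"steps": [[0, [0.1, 0.3, -0.3], [0.03, 0, 0]], [0, [0.2, 0.3, -0.4], [0.02, 0, 0]], [0, [0.1, 0, -0.4], [0, 0, 0]], [0, [0, 0, -0.4], [0, 0, 0]], [0, [0, 0, -0.4], [0, 0, 0]], [0, [0, 0, -0.4], [0, 0, 0]], [0, [0, 0, -0.4], [0, 0, 0]], [0, [0, 0, -0.4], [0, 0, 0]], [0, [0, 0, -0.4], [0, 0, 0]], [0, [0, 0, -0.4], [0, 0, 0]]]}}

```text
t: 16.48
tcp_pos: [0.5728, 0.0221, 0.1533]
tool_rot: [[0.014, 0.225, -0.974], [-0.007, -0.974, -0.226], [-1.0, 0.01, -0.012]]
contact_force: [-2.2, -1.1, 1.3]
finger_gap: 0.0
```

Run:
```python
from h import *
delta([.032,-.049,.153]); lever("w17",(0,.3))
```

```text
t 16.4833 tcp sel mm [-16.6 -47.9 153.3] d cm [ 0.09  0.15 -4.85] rv [ 0.007 -0.012 -0.01 ] F sel [-2.3 -0.6  1.3]
px 331.8 257.7 60.6 shift,across [0.078 0.346] ball [ 11.8 -50.8 175.7] resid 0.0
```

>>> {"method": "servo_tool", "body": {"steps": [[0, [0, 0, -0.4], [0, 0, 0]], [0, [0, 0, -0.4], [0, 0, 0]], [0, [0, 0, -0.4], [0, 0, 0]], [0, [0.05, 0, -0.4], [0, 0, 0]], [0, [0.05, 0, -0.4], [0, 0, 0]], [0, [0.05, 0, -0.4], [0, 0, 0]], [0, [0.05, 0, -0.4], [0, 0, 0]], [0, [0.05, 0, -0.4], [0, 0, 0]], [0, [0, 0, -0.4], [0, 0, 0]], [0, [0, 0, -0.4], [0, 0, 0]]]}}

```text
t: 17.37
tcp_pos: [0.6139, 0.0332, 0.1492]
tool_rot: [[0.009, 0.226, -0.974], [-0.005, -0.974, -0.226], [-1.0, 0.007, -0.007]]
contact_force: [-1.9, 0.8, -2.2]
finger_gap: -0.0002
```

Run:
```python
from h import *
delta([.032,-.049,.153]); lever("w18",(.3,.3))
```

```text
t 17.3667 tcp sel mm [ 26.  -46.1 149.2] d cm [-0.37  0.3  -0.6 ] rv [ 0.008 -0.007 -0.007] F sel [-1.7  1.2 -2.2]
px 326.3 253.0 58.4 shift,across [0.371 0.347] ball [ 54.3 -47.5 166.5] resid 0.0
```

View pics/w18.png

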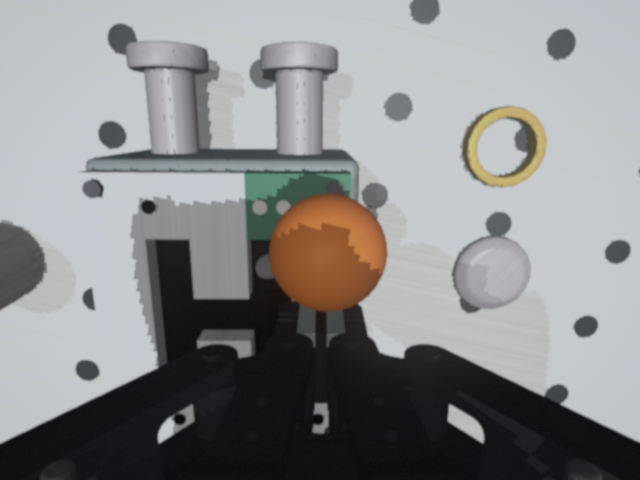

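Shift is 0.37, so about 7 mm remains. I'll push gently until the force shows the stop.

>>> {"method": "servo_tool", "body": {"steps": [[0, [0, 0, -0.3], [0, 0, 0]], [0, [0, 0, -0.25], [0, 0, 0]]]}}

```text
t: 17.58
tcp_pos: [0.6192, 0.0349, 0.1478]
tool_rot: [[0.006, 0.227, -0.974], [-0.005, -0.974, -0.227], [-1.0, 0.006, -0.005]]
contact_force: [-2.6, 0.2, -0.7]
finger_gap: -0.0
```

>>> {"method": "servo_tool", "body": {"steps": [[0, [0, 0, -0.25], [0, 0, 0]]]}}

```text
t: 17.67
tcp_pos: [0.6212, 0.0356, 0.1473]
tool_rot: [[0.004, 0.227, -0.974], [-0.005, -0.974, -0.227], [-1.0, 0.006, -0.003]]
contact_force: [-3.2, 0.8, -1.3]
finger_gap: -0.0002
```

Run:
```python
from h import *
delta([.032,-.049,.150]); lever("w19",(.3,.3))
```

```text
t 17.6667 tcp sel mm [ 33.6 -45.3 147.3] d cm [-0.27  0.37  0.17] rv [ 0.009 -0.003 -0.006] F sel [-2.9  1.4 -1.3]
px 324.9 252.1 58.1 shift,across [0.427 0.346] ball [ 62.1 -46.4 163.4] resid 0.0
```

>>> {"method": "servo_tool", "body": {"steps": [[0, [0, 0, -0.2], [0, 0, 0]]]}}

```text
t: 17.8
tcp_pos: [0.6229, 0.0361, 0.1468]
tool_rot: [[0.003, 0.227, -0.974], [-0.005, -0.974, -0.227], [-1.0, 0.005, -0.002]]
contact_force: [-3.7, -0.7, -1.7]
finger_gap: 0.0001
```

>>> {"method": "servo_tool", "body": {"steps": [[0, [0, 0, -0.2], [0, 0, 0]]]}}

```text
t: 17.88
tcp_pos: [0.6239, 0.0363, 0.1464]
tool_rot: [[0.0, 0.227, -0.974], [-0.005, -0.974, -0.227], [-1.0, 0.005, 0.001]]
contact_force: [-6.4, -0.0, -0.4]
finger_gap: 0.0001
```

Run:
```python
from h import *
delta([.032,-.049,.150]); lever("w20",(.3,.3))
```

```text
t 17.8833 tcp sel mm [ 36.4 -45.2 146.4] d cm [-0.36  0.38  0.44] rv [ 0.009  0.001 -0.005] F sel [-6.2  1.4 -0.4]
px 324.8 256.4 58.0 shift,across [0.438 0.347] ball [ 63.6 -46.2 162.8] resid 0.0
```

>>> {"method": "servo_tool", "body": {"steps": [[0, [0, 0, -0.25], [0, 0, 0]]]}}

```text
t: 18.02
tcp_pos: [0.6249, 0.0366, 0.146]
tool_rot: [[-0.004, 0.227, -0.974], [-0.006, -0.974, -0.227], [-1.0, 0.005, 0.005]]
contact_force: [-6.9, -1.6, 0.1]
finger_gap: -0.0001
```

>>> {"method": "servo_tool", "body": {"steps": [[0, [0, 0, -0.25], [0, 0, 0]]]}}

```text
t: 18.1
tcp_pos: [0.6255, 0.0366, 0.1457]
tool_rot: [[-0.008, 0.227, -0.974], [-0.008, -0.974, -0.227], [-1.0, 0.006, 0.009]]
contact_force: [-7.1, -0.1, 0.1]
finger_gap: -0.0
```

Run:
```python
from h import *
delta([.032,-.049,.150]); lever("w21",(.3,.3))
```

```text
t 18.1 tcp sel mm [ 38.1 -45.3 145.7] d cm [-0.42  0.37  0.62] rv [ 0.009  0.009 -0.006] F sel [-7.   1.4  0.1]
px 324.1 260.0 58.2 shift,across [0.444 0.347] ball [ 64.4 -46.  162.4] resid 0.0
```

>>> {"method": "servo_tool", "body": {"steps": [[0, [0, 0, 0.4], [0, 0, 0]], [0, [0, 0, 0.8], [0, 0, 0]], [0, [0, 0, 1], [0, 0, 0]], [0, [0, 0, 1], [0, 0, 0]], [0, [-0.5, 0, 1], [0, 0, 0]], [0, [-1, 0, 1], [0, 0, 0]], [0, [-1, 0, 1], [0, 0, 0]], [0, [-1, 0, 1], [0, 0, 0]], [0, [-1, 0, 0.5], [0, 0, 0]], [0, [-0.5, 0, 0], [0, 0, 0]], [0, [0, 0, 0], [0, 0, 0]], [0, [0, 0, 0], [0, 0, 0]]]}}

```text
t: 19.15
tcp_pos: [0.5633, 0.0192, 0.2096]
tool_rot: [[0.045, 0.224, -0.974], [-0.004, -0.974, -0.225], [-0.999, 0.014, -0.043]]
contact_force: [-0.6, -0.0, -0.8]
finger_gap: 0.0001
```

Run:
```python
from h import *
delta([.032,-.049,.150]); lever("w22",(.3,.3)); slever("s22",(.3,.3)); print(status.sense()['qd'].round(3))
```

```text
t 19.15 tcp sel mm [-26.4 -48.7 209.6] d cm [ 6.2  -0.02 -5.58] rv [ 0.006 -0.043 -0.014] F sel [-0.6  0.1 -0.8]
px 313.5 69.0 44.6 shift,across [0.44  0.345] ball [ 63.9 -46.  162.7] resid 0.0
scene px 302.2 252.3 11.0 shift,across [0.429 0.338] ball [ 62.4 -45.3 163.7] resid 0.0
[-0.002  0.013  0.003  0.013 -0.001  0.006 -0.   ]
```

View pics/s22c.png

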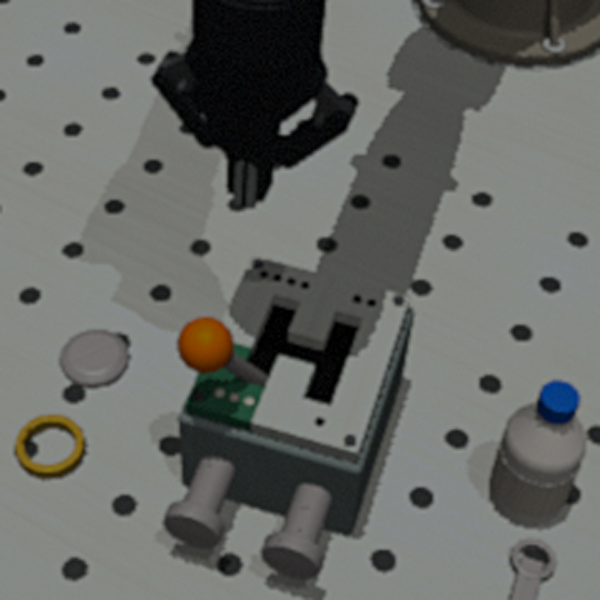

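View pics/w22.png

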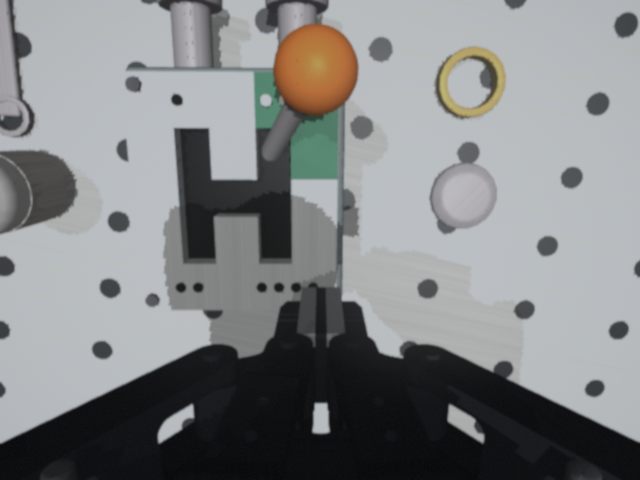

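The lever is home in slot three: the rod meets the plate at (270,155) in the right track, and the ball is at (316,70) over the green corner. The gripper is clear and the surrounding parts haven't moved.

Run:
```python
from bench import job
print(job.close_job())
```

```text
the job is handed in; nothing more can be done
None
```

The lever is fully home in slot three, and I handed the job in at about 19 s of the 58 s allowed. I pushed it with shut fingertips: forward from slot two to the cross channel, right to the stop, then forward to the stop.

- **Path:** measured shift stayed between about 0 and 0.016 rad while crossing, inside the 0.06 free band, so it did not run into slot one or slot four.
- **Force:** contact force read no more than about 7 N at the end of each move, against the 35 N limit. That peak was at the final stop, where the ball stopped advancing.
- **Final position:** after I backed the gripper off, the wrist camera gave shift 0.440 and across 0.345. The scene camera gave 0.429 and 0.338. Both shift readings are slightly past the 0.42 stop; I put this down to 1–3 mm of calibration error.
- **Clearance:** the arm was still and touching nothing, with the fingertips about 21 cm above the deck.
- **Surroundings:** the bottle, flange and ring looked undisturbed in the last pictures. The wrench was only partly in view and looked the same. I checked these by eye and did not measure them.

One thing went off plan: early on, after a fast move, the tool settled about 25 mm to the side. It was clear of everything, and I corrected it before first touching the lever.

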